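# Release the latched key of a desk intercom

### The arm

A 6-joint arm with a two-finger parallel gripper is mounted at the origin on a cart in front of the work surface, level with it; the furniture and walls round the work are solid. World frame = base frame: x ahead of the robot, y to its left, z up, the work surface at z = 0. Lengths are in m, angles in rad, forces in N, time in s.
With the tool pointing down it reaches from about 0.225 to 0.725 m from the base axis. Payload 3.1 kg.
Tool frame: the origin (TCP) lies at the very end of the fingers, on their centre line; the grasp point (between the pads) lies 19 mm behind it; z points along the fingers, y is the line along which they close (so a half turn about z gives the same grasp; the last joint's range is limited). The gripper opens to 85 mm and grips with 20 to 120 N. Pads are 22 mm wide; open, the fingers measure 114 mm over their backs; the gripper's body (76 mm by 85 mm) begins 54 mm behind the grasp point. The pads swing forward as they close: fully open they stand 13 mm farther back than shut.
Start: joints at [-0.128, 0.048, 0.099, 1.622, 0, 1.443], TCP at [0.525, -0, 0.231] pointing down, gripper open.
Joint ranges: [-2.91, 2.91], [-0.99, 1.94], [-1.21, 1.42], [-2.12, 2.29], [-1.49, 1.47], [-3.14, 3.14]. Speed limits (rad/s): [2.79, 2.79, 3.14, 3.14, 3.14, 3.14].

### API

Orientations are given as a rotation vector (axis times angle).
In Python, from workcell import ctrl gives the robot as it stands.
- The arm moves only by the shell command python3 nudge.py, which reads ROWS from standard input. ROWS is one flat JSON list of numbers that holds 1 to 12 rows one after another, with no inner brackets; each row has 7 numbers: dx, dy, dz in a scale on which 1.0 is 0.75 m, then a rotation vector rx, ry, rz in shares of 2 rad (1.0 is 2 rad), then the finger opening in m; each row is the pose to reach, as a shift and turn from the pose commanded when the command began, along the tool's axes at that moment; what a row does not reach only later rows make up. A row lasts 1/10 s, in which the tool goes at most 0.05 m and 0.15 rad, less where a joint would pass 70% of its speed; a pose out of reach is approached as far as the arm can. The fingers move at their own pace and stop on an object; the grip force is fixed at half the most. Time passes only in rows, so rows that do not move let the fingers close. It prints the time, the measured TCP pose, the force, the opening and the grip force at its end. Shift and turn numbers lie between -1 and 1, and a call with a number outside is refused. Input that does not fit is refused with a message, and nothing moves.
- ctrl.state(): the state, without advancing time (a new reading comes with each control period).
- ctrl.snapshot(name): name is "scene" or "side" or "wrist"; returns the picture (384x512x3 uint8, red, green, blue); there is no depth.
- ctrl.camera_model(name): a dict with "fx", "fy", "cx", "cy" (pixels), "dist_coeffs" ([k1, k2, p1, p2, k3] as OpenCV has them; the pictures are not rectified), "origin" and "orientation" of the camera in the world; the wrist camera has in their place "tool_from_camera" (4x4, takes a point from camera to tool coordinates, whose origin is the TCP and whose axes are the flange's). Camera axes: x right, y down, z forward; pixel columns grow to the right and rows downward; lengths in m; the calibration is good to about 2 mm. A picture is of the moment at which its call begins: read the wrist's pose just before it. camera_model takes no time and is no camera call.
- ctrl.close_job(): hands the job in; it is judged then, once.
The state is a dict: "time": time; "q": joint angles; "joint_velocities": joint speeds; "joint_torque": joint torques, N m; "tool_pos": TCP position; "ee_rot": TCP orientation; "ft_force": force on the tool from outside, world axes, zero at the start; "ft_torque": the same for the moment, N m; "width": finger opening in m; "finger_force": force on a finger pad.
Only numpy, scipy, OpenCV 4.12 (cv2) and the standard library are available. Lean on these libraries where they do the work, as an engineer would, in place of code of your own. Each camera call takes 0.05 s, during which the arm holds its last target. There are 200 camera calls.

### The job

A line to one consulting room was left open on the desk intercom: one of its four identical keys is latched down a few millimetres. Go along the row from left to right, tapping each key lightly with the fingertips to feel which one is latched, without pushing any of them in; then press the latched key right in and let go, so that it springs up and all four keys stand level. Press in no other key, and leave the things around the intercom where they are.

Things in the scene. Friction and masses are not known exactly. Their poses are not given: they have to be found in the camera images.
- intercom: Desk intercom, fixed: grey case 196 mm wide (its y), 154 mm deep (its x, away from the robot at yaw 0). Origin on the desk; front edge at x = -74 mm, back at +80 mm. In front a level deck 34 mm high with four keys in a row along y; behind (x > 0) a loudspeaker panel slopes up to 70 mm, with a knob no higher than that.
- place_1 (a point): The leftmost of the four key places as seen from the robot: the point on the deck (34 mm above the desk) under the middle of the key that sits there. Fixed to the intercom at x = -36 mm, y = +54 mm; the places are 36 mm apart.
- place_2 (a point): The second of the four key places as seen from the robot: the point on the deck (34 mm above the desk) under the middle of the key that sits there. Fixed to the intercom at x = -36 mm, y = +18 mm; the places are 36 mm apart.
- place_3 (a point): The third of the four key places as seen from the robot: the point on the deck (34 mm above the desk) under the middle of the key that sits there. Fixed to the intercom at x = -36 mm, y = -18 mm; the places are 36 mm apart.
- place_4 (a point): The rightmost of the four key places as seen from the robot: the point on the deck (34 mm above the desk) under the middle of the key that sits there. Fixed to the intercom at x = -36 mm, y = -54 mm; the places are 36 mm apart.
- key_a (a joint): How far this key is down, m: 0 = up, about 0.0045 = latched, 0.010 = bottom. All four are alike; which sits where changes. Pressed to the bottom (beyond 9 mm) at 50 mm/s or less and let go, an up key latches, a latched one springs up; pressed under 7 mm it returns to where it was. The spring pushes back with 1.5 N at the top, 7.5 N at the bottom, a quick press up to 4 N more.
- key_a_top (a point): Middle of the top of this key's white cap; moves with it: 48 mm above the desk when up, 43.5 mm latched, 38 mm at the bottom. Cap 32 mm (intercom's x) by 24 mm (its y), 12 mm free to the next cap; it slides straight down. An up key gives way from 1.5 N; a latched one feels solid until pushed with more than 4 N.
- key_b (a joint): How far this key is down, m: 0 = up, about 0.0045 = latched, 0.010 = bottom. All four are alike; which sits where changes. Pressed to the bottom (beyond 9 mm) at 50 mm/s or less and let go, an up key latches, a latched one springs up; pressed under 7 mm it returns to where it was. The spring pushes back with 1.5 N at the top, 7.5 N at the bottom, a quick press up to 4 N more.
- key_b_top (a point): Middle of the top of this key's white cap; moves with it: 48 mm above the desk when up, 43.5 mm latched, 38 mm at the bottom. Cap 32 mm (intercom's x) by 24 mm (its y), 12 mm free to the next cap; it slides straight down. An up key gives way from 1.5 N; a latched one feels solid until pushed with more than 4 N.
- key_c (a joint): How far this key is down, m: 0 = up, about 0.0045 = latched, 0.010 = bottom. All four are alike; which sits where changes. Pressed to the bottom (beyond 9 mm) at 50 mm/s or less and let go, an up key latches, a latched one springs up; pressed under 7 mm it returns to where it was. The spring pushes back with 1.5 N at the top, 7.5 N at the bottom, a quick press up to 4 N more.
- key_c_top (a point): Middle of the top of this key's white cap; moves with it: 48 mm above the desk when up, 43.5 mm latched, 38 mm at the bottom. Cap 32 mm (intercom's x) by 24 mm (its y), 12 mm free to the next cap; it slides straight down. An up key gives way from 1.5 N; a latched one feels solid until pushed with more than 4 N.
- key_d (a joint): How far this key is down, m: 0 = up, about 0.0045 = latched, 0.010 = bottom. All four are alike; which sits where changes. Pressed to the bottom (beyond 9 mm) at 50 mm/s or less and let go, an up key latches, a latched one springs up; pressed under 7 mm it returns to where it was. The spring pushes back with 1.5 N at the top, 7.5 N at the bottom, a quick press up to 4 N more.
- key_d_top (a point): Middle of the top of this key's white cap; moves with it: 48 mm above the desk when up, 43.5 mm latched, 38 mm at the bottom. Cap 32 mm (intercom's x) by 24 mm (its y), 12 mm free to the next cap; it slides straight down. An up key gives way from 1.5 N; a latched one feels solid until pushed with more than 4 N.
- marker: Red and white marker pen, 17 x 135 x 16 mm, lying on the desk on the robot's right of the intercom. Origin at the middle of its underside. A bystander: leave it where it is.
- pen_blue: Slim pen, 11 x 145 x 9 mm, lying in front of the intercom. Origin at the middle of its underside. A bystander: leave it where it is.
- tape_roll: Roll of tape, 54 mm across, 25 mm high, on the left of the intercom. Origin at the middle of its underside. A bystander: leave it where it is.
- blister_strip: Flat blister strip, 42 x 95 x 5 mm, on the left of the intercom. Origin at the middle of its underside. A bystander: leave it where it is.
- tweezers: Steel tweezers, 14 x 125 x 8 mm, on the desk to the right. Origin at the middle of its underside. A bystander: leave it where it is.
- beaker: Small clear beaker, 54 mm across, 69 mm high, standing on the desk to the right. Origin at the middle of its underside. A bystander: leave it where it is.

How it is judged:
On the way, in this order (a step that is already met when the one before it is completed fails the run):
1. the leftmost key is tapped with the fingertips (over 0.5 N) (((horizontal distance between key_a_top and place_1 below 0.012 m and contact force between the fingers and key_a above 0.5 N) or (horizontal distance between key_b_top and place_1 below 0.012 m and contact force between the fingers and key_b above 0.5 N) or (horizontal distance between key_c_top and place_1 below 0.012 m and contact force between the fingers and key_c above 0.5 N) or (horizontal distance between key_d_top and place_1 below 0.012 m and contact force between the fingers and key_d above 0.5 N))), for 0.02 s.
2. the second key is tapped with the fingertips (over 0.5 N) (((horizontal distance between key_a_top and place_2 below 0.012 m and contact force between the fingers and key_a above 0.5 N) or (horizontal distance between key_b_top and place_2 below 0.012 m and contact force between the fingers and key_b above 0.5 N) or (horizontal distance between key_c_top and place_2 below 0.012 m and contact force between the fingers and key_c above 0.5 N) or (horizontal distance between key_d_top and place_2 below 0.012 m and contact force between the fingers and key_d above 0.5 N))), for 0.02 s.
3. the third key is tapped with the fingertips (over 0.5 N) (((horizontal distance between key_a_top and place_3 below 0.012 m and contact force between the fingers and key_a above 0.5 N) or (horizontal distance between key_b_top and place_3 below 0.012 m and contact force between the fingers and key_b above 0.5 N) or (horizontal distance between key_c_top and place_3 below 0.012 m and contact force between the fingers and key_c above 0.5 N) or (horizontal distance between key_d_top and place_3 below 0.012 m and contact force between the fingers and key_d above 0.5 N))), for 0.02 s.
4. the rightmost key is tapped with the fingertips (over 0.5 N) (((horizontal distance between key_a_top and place_4 below 0.012 m and contact force between the fingers and key_a above 0.5 N) or (horizontal distance between key_b_top and place_4 below 0.012 m and contact force between the fingers and key_b above 0.5 N) or (horizontal distance between key_c_top and place_4 below 0.012 m and contact force between the fingers and key_c above 0.5 N) or (horizontal distance between key_d_top and place_4 below 0.012 m and contact force between the fingers and key_d above 0.5 N))), for 0.02 s.
5. with the fingers on it, the latched key is pressed right in (beyond 7 mm) while the other three stay up (under 3 mm) (((value of joint key_a above 0.007 m and contact force between the fingers and key_a above 1 N and value of joint each of key_b, key_c, key_d below 0.003 m) or (value of joint key_b above 0.007 m and contact force between the fingers and key_b above 1 N and value of joint each of key_a, key_c, key_d below 0.003 m) or (value of joint key_c above 0.007 m and contact force between the fingers and key_c above 1 N and value of joint each of key_a, key_b, key_d below 0.003 m) or (value of joint key_d above 0.007 m and contact force between the fingers and key_d above 1 N and value of joint each of key_a, key_b, key_c below 0.003 m))).
6. the key has sprung up, so that all four keys are up (under 1.5 mm) (value of joint each of key_a, key_b, key_c, key_d below 0.0015 m), for 0.2 s.
At the end, for the whole second after the job is handed in: All four keys are up (each less than 1.5 mm down) (all of step 6); the robot touches nothing.
It fails at once if one of the keys that are up is pushed well in (beyond 6.5 mm) while another is latched ((value of joint key_a above 0.0065 m and value of joint key_b above 0.0035 m) or (value of joint key_a above 0.0065 m and value of joint key_c above 0.0035 m) or (value of joint key_a above 0.0065 m and value of joint key_d above 0.0035 m) or (value of joint key_b above 0.0065 m and value of joint key_a above 0.0035 m) or (value of joint key_b above 0.0065 m and value of joint key_c above 0.0035 m) or (value of joint key_b above 0.0065 m and value of joint key_d above 0.0035 m) or (value of joint key_c above 0.0065 m and value of joint key_a above 0.0035 m) or (value of joint key_c above 0.0065 m and value of joint key_b above 0.0035 m) or (value of joint key_c above 0.0065 m and value of joint key_d above 0.0035 m) or (value of joint key_d above 0.0065 m and value of joint key_a above 0.0035 m) or (value of joint key_d above 0.0065 m and value of joint key_b above 0.0035 m) or (value of joint key_d above 0.0065 m and value of joint key_c above 0.0035 m)).
It fails at once if one of the things lying about (marker, pen, tape, blister strip, tweezers, beaker) is moved or lifted by more than 15 mm (distance of any of marker, pen_blue, tape_roll, blister_strip, tweezers, beaker from where it was at the start of the episode above 0.015 m).
It also fails if it takes over 48 s, if anything falls off the work surface, if the arm or the gripper's body presses on something with over 40 N, if the wrist force passes 120 N, or if a joint passes its speed limit or range.

## Working session

There is one attempt and no reset: what is moved stays moved. The work goes in short steps, Python scripts to look and compute and a shell command to move; the robot and the scene stay as the last step left them, time stands still between calls to the robot, and variables do not carry over. Pictures are saved under pics/ and viewed, at most 10 in all, crops included, and the job is handed in when it is done.

```bash
ls; mkdir -p pics
python3 - <<'E'
from workcell import ctrl
import cv2
s=ctrl.state();print(s)
for n in("scene","wrist"):
    cv2.imwrite(f"pics/{n}0.png",ctrl.snapshot(n)[:,:,::-1]);print(n,ctrl.camera_model(n))
E
```

```text
nudge.py
pics
workcell.py
{'time': 0.0, 'q': array([-1.27810867e-01,  4.87321694e-02,  9.75418795e-02,  1.62204330e+00,
       -2.08936013e-05,  1.44300993e+00]), 'joint_velocities': array([ 6.87558134e-04, -4.24269522e-04, -6.97794292e-04,  5.51624941e-05,
        4.61536202e-04, -6.78347474e-05]), 'joint_torque': array([ 2.96208136e-04, -3.38780022e+01,  3.20016932e+01,  2.03766406e-02,
       -2.11149008e-04,  6.20949692e-06]), 'tool_pos': array([5.24349814e-01, 5.85993557e-05, 2.30098828e-01]), 'ee_rot': array([-2.220113  , -2.22005872,  0.00236455]), 'ft_force': array([-0.05561986, -0.96002979,  0.16276336]), 'ft_torque': array([-0.00048336, -0.04658588,  0.01200082]), 'finger_force': 0.0, 'width': 0.08538458460156713}
scene {'fx': 423.7329877685844, 'fy': 423.7329877685844, 'cx': 260.346230922789, 'cy': 189.62598481190264, 'dist_coeffs': array([0.02351585, 0.        , 0.        , 0.        , 0.        ]), 'origin': array([-0.1320415 ,  0.97718873,  0.72080989]), 'orientation': array([-0.71273608,  2.38287557, -1.35236262])}
wrist {'fx': 313.2354906797661, 'fy': 313.2354906797661, 'cx': 254.41671882774583, 'cy': 191.00540745684117, 'dist_coeffs': array([-0.05134627,  0.        ,  0.        ,  0.        ,  0.        ]), 'tool_from_camera': array([[-9.66971324e-05, -9.64655985e-01, -2.63512467e-01,
         6.68843181e-02],
       [ 9.99999895e-01,  2.47224352e-05, -4.57457549e-04,
        -2.59779027e-04],
       [ 4.47803832e-04, -2.63512484e-01,  9.64655882e-01,
        -1.42164787e-01],
       [ 0.00000000e+00,  0.00000000e+00,  0.00000000e+00,
         1.00000000e+00]])}
```

View pics/scene0.png

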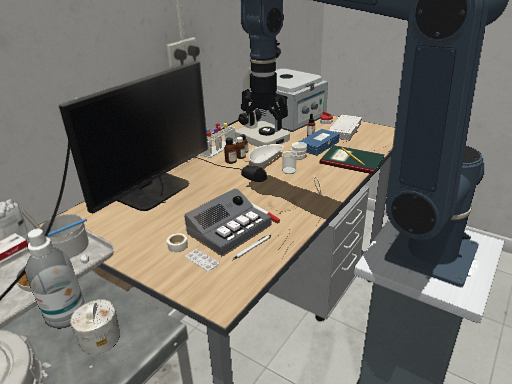

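View pics/wrist0.png

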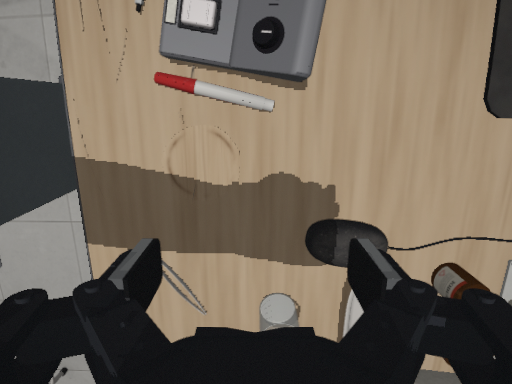

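The scene view shows the intercom to the robot's left: keys run from about (198,234) to (251,217), with tape, blister and pen beside and in front of it. The wrist view shows only its right end, with a key at (200,13), the knob at (267,35) and the marker at (215,92). I'll move the wrist left over it with the fingers shut.

Units first: shifts go in shares of 0.75 m and turns go in shares of 2 rad. So 0.28 m / 0.75 = 0.3733, 0.25 m / 0.75 = 0.3333.

```bash
echo '[0.0667, 0, 0, 0, 0, 0, 0, 0.1333, 0, 0, 0, 0, 0, 0, 0.2, 0, 0, 0, 0, 0, 0, 0.2667, 0, 0, 0, 0, 0, 0, 0.3333, 0, 0, 0, 0, 0, 0, 0.3733, 0, 0, 0, 0, 0, 0, 0.3733, 0, 0, 0, 0, 0, 0, 0.3733, 0, 0, 0, 0, 0, 0, 0.3733, 0, 0, 0, 0, 0, 0]' | python3 nudge.py
python3 - <<'E'
from workcell import ctrl
import cv2,numpy as np
s=ctrl.state();print(s)
im=ctrl.snapshot("wrist");np.savez("w1.npz",im=im,p=s['tool_pos'],r=s['ee_rot'])
cv2.imwrite("pics/wrist1.png",im[:,:,::-1])
E
```

```text
time: 1.0
tool_pos: [0.525, 0.2789, 0.231]
ee_rot: [2.222, 2.22, -0.002]
ft_force: [0.2, -0.7, 0.4]
width: 0.0003
finger_force: 0.0
{'time': 1.0, 'q': array([ 3.75883683e-01,  2.34123291e-01,  3.04903228e-01,  1.64256222e+00,
       -5.97799296e-04,  1.94771894e+00]), 'joint_velocities': array([-0.01483272, -0.00961898, -0.00106183,  0.00121247,  0.0030691 ,
        0.00185259]), 'joint_torque': array([ 6.46387674e-01, -4.05678034e+01,  3.19165492e+01, -5.82854540e-03,
        3.20320262e-02, -1.59831226e-03]), 'tool_pos': array([0.5249684 , 0.27889614, 0.23098636]), 'ee_rot': array([ 2.22248380e+00,  2.22017664e+00, -1.79434746e-03]), 'ft_force': array([ 0.23044886, -0.73489763,  0.35465893]), 'ft_torque': array([ 0.03496218, -0.01642357, -0.03026738]), 'finger_force': 0.0, 'width': 0.00032719200035666394}
```

View pics/wrist1.png

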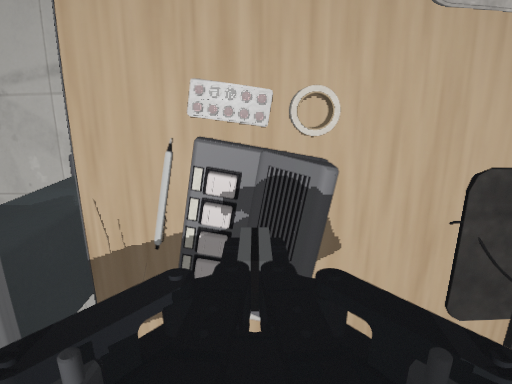

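The wrist view shows the keys at about (221,185), (216,215), (211,244) and (206,270), the last two partly behind the gripper. The tape is at (316,110), the blister at (230,102) and the pen at (164,195). I'll step back 80 mm for a clear view.

To row units: -0.09 m / 0.75 = -0.12, -0.08 m / 0.75 = -0.1067.

```bash
echo '[-0.0533, 0, 0, 0, 0, 0, 0, -0.1067, 0, 0, 0, 0, 0, 0, -0.12, 0, 0, 0, 0, 0, 0, -0.12, 0, 0, 0, 0, 0, 0, -0.12, 0, 0, 0, 0, 0, 0]' | python3 nudge.py
cat > h.py <<'E'
import numpy as np,cv2
from scipy.spatial.transform import Rotation as R
from workcell import ctrl
def snap(n):
    s=ctrl.state(); im=ctrl.snapshot(n); return im,pose(n,s)
def pose(n,s):
    m=ctrl.camera_model(n)
    if n=="wrist":
        T=np.array(m["tool_from_camera"]);Rt=R.from_rotvec(s['ee_rot']).as_matrix()
        o=s['tool_pos']+Rt@T[:3,3];Rc=Rt@T[:3,:3]
    else: o=m["origin"];Rc=R.from_rotvec(m["orientation"]).as_matrix()
    K=np.array([[m["fx"],0,m["cx"]],[0,m["fy"],m["cy"]],[0,0,1]])
    return K,m["dist_coeffs"],o,Rc
def cast(c,uv,z):
    K,d,o,Rc=c
    u=cv2.undistortPoints(np.array(uv,float).reshape(-1,1,2),K,d)[:,0]
    v=np.c_[u,np.ones(len(u))]@Rc.T
    return o+v*((z-o[2])/v[:,2])[:,None]
E
python3 - <<'E'
from h import *
im,c=snap("wrist");print(ctrl.state()['tool_pos'])
hsv=cv2.cvtColor(im,cv2.COLOR_RGB2HSV)
m=((hsv[:,:,1]<40)&(hsv[:,:,2]>140)).astype(np.uint8)
m=cv2.morphologyEx(m,cv2.MORPH_OPEN,np.ones((3,3)))
for q in cv2.findContours(m,0,2)[0]:
    a=cv2.contourArea(q)
    if 100<a<3000:
        r=cv2.minAreaRect(q);print(a,np.round(r[0],1),np.round(r[1],1),round(r[2],1),cast(c,[r[0]],.048).round(4))
import pickle;pickle.dump((im,c),open("w2.pkl","wb"))
cv2.imwrite("pics/wrist2.png",cv2.resize(im[:256,130:400,::-1],None,fx=2.2,fy=2.2,interpolation=2))
E
```

```text
time: 1.55
tool_pos: [0.5251, 0.1898, 0.2315]
ee_rot: [-2.223, -2.22, -0.001]
ft_force: [0.4, 0.4, -0.3]
width: 0.0001
finger_force: 0.0
[0.52505436 0.19035104 0.23142994]
1936.0 [ 62.9 309. ] [33.9 96.8] 46.8 [[0.2871 0.0166 0.048 ]]
543.5 [204.1 199.3] [28.6 20.9] 9.5 [[0.4701 0.1586 0.048 ]]
149.0 [180.5 193.6] [ 8.2 21.5] 6.3 [[0.4447 0.1651 0.048 ]]
605.5 [207.9 168.7] [29.9 22.2] 9.5 [[0.4755 0.1924 0.048 ]]
165.0 [184.2 162.6] [ 8.4 23. ] 6.3 [[0.4507 0.1991 0.048 ]]
653.0 [212.6 135.3] [30.6 23.3] 9.5 [[0.4818 0.2275 0.048 ]]
181.0 [188.2 130. ] [ 8.8 23.9] 7.1 [[0.4568 0.233  0.048 ]]
687.5 [217.7 100. ] [31.4 24.2] 9.5 [[0.4881 0.2625 0.048 ]]
200.0 [192.6  95.4] [ 9.3 25. ] 6.3 [[0.463  0.2672 0.048 ]]
493.0 [322.  122.8] [ 7.1 97.3] 11.3 [[0.594 0.24  0.048]]
607.5 [156.2 124.1] [  6.9 105. ] 6.8 [[0.4241 0.2392 0.048 ]]
2190.5 [219.9  96.7] [67.5 74.6] 10.0 [[0.4904 0.2658 0.048 ]]
734.5 [318.  25.] [50. 52.] 90.0 [[0.5858 0.3323 0.048 ]]
```

View pics/wrist2.png

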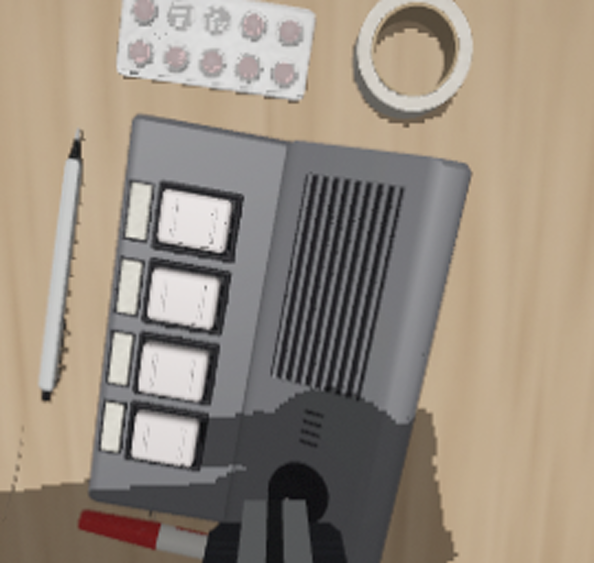

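The crop shows all four caps clearly (crop positions (196,220), (183,295), (174,370) and (165,437)), with the intercom yawed about -0.17 rad. The key centres come out as P1 (.488,.2635), P2 (.482,.228), P3 (.476,.1926) and P4 (.470,.157).

I'll move above key 1, aligning the yaw (tool rz +0.17), down to z = 0.060.

To row units: 0.171 m / 0.75 = 0.228, 0.0735 m / 0.75 = 0.098, 0.17 rad / 2 = 0.085.

```bash
echo '[0.0533, -0.0267, 0.0267, 0, 0, 0.05, 0, 0.098, -0.0493, 0.0667, 0, 0, 0.085, 0, 0.098, -0.0493, 0.12, 0, 0, 0.085, 0, 0.098, -0.0493, 0.1733, 0, 0, 0.085, 0, 0.098, -0.0493, 0.2133, 0, 0, 0.085, 0, 0.098, -0.0493, 0.228, 0, 0, 0.085, 0, 0.098, -0.0493, 0.228, 0, 0, 0.085, 0, 0.098, -0.0493, 0.228, 0, 0, 0.085, 0, 0.098, -0.0493, 0.228, 0, 0, 0.085, 0]' | python3 nudge.py
cat > st.py <<'E'
from workcell import ctrl
import numpy as np
s=ctrl.state();print(s['time'],s['tool_pos'].round(4),s['ee_rot'].round(3),s['ft_force'].round(2),s['ft_torque'].round(3))
E
python3 st.py
python3 - <<'E'
from h import *
im=ctrl.snapshot("wrist");im2=ctrl.snapshot("scene")
a=cv2.resize(im[150:384,150:360],None,fx=1.9,fy=1.9,interpolation=2);b=cv2.resize(im2[170:270,160:300],(400,a.shape[0]),interpolation=2)
cv2.imwrite("pics/k1.png",np.hstack([a,b])[:,:,::-1])
E
```

```text
time: 2.5
tool_pos: [0.4899, 0.2644, 0.063]
ee_rot: [2.401, 2.024, 0.007]
ft_force: [1.4, 0.6, -0.3]
width: -0.0001
finger_force: 0.0
2.5 [0.4899 0.2644 0.063 ] [2.401 2.024 0.007] [ 1.37  0.61 -0.32] [ 0.027 -0.001  0.012]
```

View pics/k1.png

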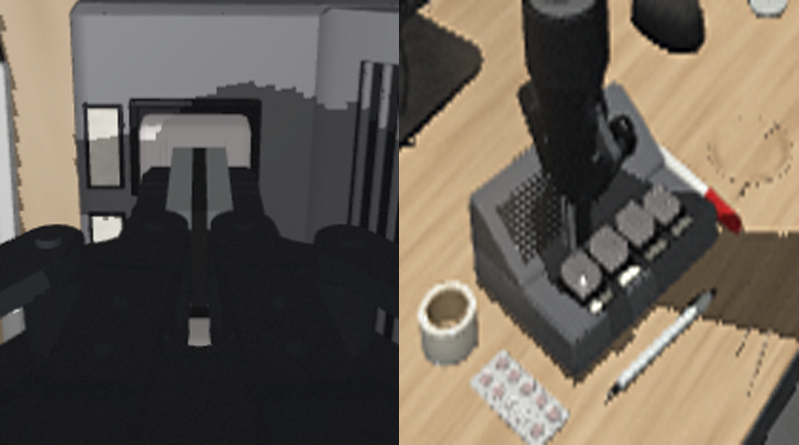

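The fingers sit centred over key 1 (wrist crop: fingers at column 200, cap from 140 to 250) and aligned with the case. Next I'll descend gently.

To row units: 0.008 m / 0.75 = 0.0107, 0.006 m / 0.75 = 0.008.

```bash
echo '[0, 0, 0, 0, 0, 0, 0, 0, 0, 0, 0, 0, 0, 0, 0, 0, 0, 0, 0, 0, 0]' | python3 nudge.py; python3 st.py; echo '[0, 0, 0.004, 0, 0, 0, 0, 0, 0, 0.008, 0, 0, 0, 0, 0, 0, 0.0107, 0, 0, 0, 0, 0, 0, 0.0107, 0, 0, 0, 0, 0, 0, 0.0107, 0, 0, 0, 0]' | python3 nudge.py; python3 st.py; echo '[0, 0, 0.0013, 0, 0, 0, 0, 0, 0, 0.0027, 0, 0, 0, 0, 0, 0, 0.004, 0, 0, 0, 0, 0, 0, 0.004, 0, 0, 0, 0, 0, 0, 0.004, 0, 0, 0, 0]' | python3 nudge.py; python3 st.py
```

```text
time: 2.9
tool_pos: [0.4882, 0.2635, 0.0607]
ee_rot: [2.402, 2.025, 0.001]
ft_force: [-0.5, 0.4, 0.1]
width: -0.0
finger_force: 0.0
2.9 [0.4882 0.2635 0.0607] [2.402e+00 2.025e+00 1.000e-03] [-0.55  0.43  0.12] [-0.014  0.02  -0.023]
time: 3.4
tool_pos: [0.4878, 0.2634, 0.0521]
ee_rot: [-2.402, -2.025, 0.001]
ft_force: [0.5, 0.1, 0.7]
width: 0.0001
finger_force: 0.0
3.4 [0.4878 0.2634 0.0521] [-2.402e+00 -2.025e+00  1.000e-03] [0.48 0.08 0.65] [-0.014 -0.04  -0.027]
time: 3.9
tool_pos: [0.488, 0.2635, 0.0493]
ee_rot: [-2.402, -2.025, 0.0]
ft_force: [-0.1, 1.0, -0.4]
width: 0.0001
finger_force: 0.0
3.9 [0.488  0.2635 0.0493] [-2.402 -2.025  0.   ] [-0.08  0.99 -0.41] [ 0.049  0.039 -0.012]
```

To row units: 0.001 m / 0.75 = 0.0013.

```bash
for i in 1 2 3; do echo '[0, 0, 0.0013, 0, 0, 0, 0, 0, 0, 0.0013, 0, 0, 0, 0]' | python3 nudge.py | sed -n '2p;4p'; echo '[0, 0, 0, 0, 0, 0, 0]' | python3 nudge.py | sed -n '4p';echo '[0, 0, 0, 0, 0, 0, 0]' | python3 nudge.py | sed -n '4p'; done
```

```text
tool_pos: [0.4879, 0.2635, 0.0482]
ft_force: [-0.1, -0.3, 1.1]
ft_force: [0.5, -0.0, 0.1]
ft_force: [-0.1, 0.7, 0.5]
tool_pos: [0.4881, 0.2635, 0.0476]
ft_force: [-0.0, -0.3, 1.6]
ft_force: [-0.1, -0.5, 1.9]
ft_force: [0.3, 0.0, 1.5]
tool_pos: [0.4881, 0.2636, 0.0464]
ft_force: [-0.9, -0.0, 3.0]
ft_force: [-1.8, 0.2, 2.8]
ft_force: [0.2, 0.1, 2.5]
```

Key 1 gives way at z ≈ 0.048 with a spring-like 2.7 N, so it is up. On to key 2.

To row units: -0.036 m / 0.75 = -0.048, -0.014 m / 0.75 = -0.0187.

```bash
echo '[0, 0, -0.0093, 0, 0, 0, 0, 0, 0, -0.0187, 0, 0, 0, 0, -0.024, 0, -0.0187, 0, 0, 0, 0, -0.048, 0, -0.0187, 0, 0, 0, 0, -0.048, 0, -0.0187, 0, 0, 0, 0, -0.048, 0, -0.0187, 0, 0, 0, 0, -0.048, 0, -0.012, 0, 0, 0, 0, -0.048, 0, -0.0067, 0, 0, 0, 0, -0.048, 0, -0.004, 0, 0, 0, 0, -0.048, 0, -0.004, 0, 0, 0, 0, -0.048, 0, -0.004, 0, 0, 0, 0]' | python3 nudge.py; for i in 1 2 3; do echo '[0, 0, 0.0013, 0, 0, 0, 0, 0, 0, 0.0013, 0, 0, 0, 0]' | python3 nudge.py | sed -n '2p;4p'; echo '[0, 0, 0, 0, 0, 0, 0]' | python3 nudge.py | sed -n '4p';echo '[0, 0, 0, 0, 0, 0, 0]' | python3 nudge.py | sed -n '4p'; done
```

```text
time: 6.2
tool_pos: [0.4818, 0.2282, 0.0491]
ee_rot: [-2.402, -2.025, 0.001]
ft_force: [0.5, 0.5, -0.4]
width: 0.0
finger_force: 0.0
tool_pos: [0.4819, 0.2281, 0.0483]
ft_force: [-0.1, -0.3, 0.2]
ft_force: [-0.5, -0.9, -0.2]
ft_force: [1.3, -0.4, -0.2]
tool_pos: [0.4821, 0.2281, 0.0476]
ft_force: [-1.0, 0.2, 2.2]
ft_force: [-0.2, -0.6, 2.0]
ft_force: [-0.3, -0.2, 2.6]
tool_pos: [0.4821, 0.228, 0.0465]
ft_force: [0.5, -0.0, 2.4]
ft_force: [-0.7, -0.4, 3.0]
ft_force: [0.0, -0.0, 1.9]
```

Key 2 is up as well. On to key 3.

To row units: -0.036 m / 0.75 = -0.048, -0.018 m / 0.75 = -0.024.

```bash
echo '[0, 0, -0.0093, 0, 0, 0, 0, 0, 0, -0.0187, 0, 0, 0, 0, -0.024, 0, -0.0187, 0, 0, 0, 0, -0.048, 0, -0.0187, 0, 0, 0, 0, -0.048, 0, -0.0187, 0, 0, 0, 0, -0.048, 0, -0.0187, 0, 0, 0, 0, -0.048, 0, -0.012, 0, 0, 0, 0, -0.048, 0, -0.0067, 0, 0, 0, 0, -0.048, 0, -0.004, 0, 0, 0, 0, -0.048, 0, -0.004, 0, 0, 0, 0, -0.048, 0, -0.004, 0, 0, 0, 0]' | python3 nudge.py; for i in 1 2 3; do echo '[0, 0, 0.0013, 0, 0, 0, 0, 0, 0, 0.0013, 0, 0, 0, 0]' | python3 nudge.py | sed -n '2p;4p'; echo '[0, 0, 0, 0, 0, 0, 0]' | python3 nudge.py | sed -n '4p';echo '[0, 0, 0, 0, 0, 0, 0]' | python3 nudge.py | sed -n '4p'; done
```

```text
time: 8.5
tool_pos: [0.4757, 0.1927, 0.0491]
ee_rot: [-2.402, -2.025, 0.001]
ft_force: [-0.1, -0.5, 0.5]
width: 0.0
finger_force: 0.0
tool_pos: [0.4758, 0.1926, 0.0483]
ft_force: [-0.5, 0.2, 0.4]
ft_force: [0.1, 0.3, 0.3]
ft_force: [-0.5, -0.9, 0.4]
tool_pos: [0.476, 0.1926, 0.0476]
ft_force: [0.1, -0.0, 1.6]
ft_force: [-0.7, 1.0, 1.9]
ft_force: [-0.6, -0.3, 2.1]
tool_pos: [0.476, 0.1926, 0.0464]
ft_force: [0.3, 0.5, 2.4]
ft_force: [-0.7, 0.2, 1.5]
ft_force: [0.6, -0.6, 2.8]
```

Key 3 is up too. On to key 4.

To row units: -0.036 m / 0.75 = -0.048, -0.018 m / 0.75 = -0.024.

```bash
echo '[0, 0, -0.0093, 0, 0, 0, 0, 0, 0, -0.0187, 0, 0, 0, 0, -0.024, 0, -0.0187, 0, 0, 0, 0, -0.048, 0, -0.0187, 0, 0, 0, 0, -0.048, 0, -0.0187, 0, 0, 0, 0, -0.048, 0, -0.0187, 0, 0, 0, 0, -0.048, 0, -0.012, 0, 0, 0, 0, -0.048, 0, -0.0067, 0, 0, 0, 0, -0.048, 0, -0.004, 0, 0, 0, 0, -0.048, 0, -0.004, 0, 0, 0, 0, -0.048, 0, -0.004, 0, 0, 0, 0]' | python3 nudge.py; for i in 1 2 3; do echo '[0, 0, 0.0013, 0, 0, 0, 0, 0, 0, 0.0013, 0, 0, 0, 0]' | python3 nudge.py | sed -n '2p;4p'; echo '[0, 0, 0, 0, 0, 0, 0]' | python3 nudge.py | sed -n '4p';echo '[0, 0, 0, 0, 0, 0, 0]' | python3 nudge.py | sed -n '4p'; done
```

```text
time: 10.8
tool_pos: [0.4695, 0.1572, 0.0491]
ee_rot: [-2.401, -2.025, 0.001]
ft_force: [1.2, -0.7, 0.7]
width: -0.0003
finger_force: 0.0
tool_pos: [0.4698, 0.1571, 0.0484]
ft_force: [-0.3, -0.2, -0.4]
ft_force: [0.6, -0.1, 0.3]
ft_force: [-0.5, 0.0, -0.4]
tool_pos: [0.4696, 0.157, 0.0472]
ft_force: [0.3, -0.1, 0.1]
ft_force: [0.3, -0.2, 0.0]
ft_force: [0.3, -0.4, -0.7]
tool_pos: [0.4696, 0.157, 0.0462]
ft_force: [0.4, -0.3, -0.1]
ft_force: [-0.2, -0.9, -0.4]
ft_force: [0.0, 0.6, 1.0]
```

No resistance down to 0.046, so key 4 is the low one. I'll continue in 1 mm steps to feel it.

```bash
for i in 1 2 3; do echo '[0, 0, 0.0013, 0, 0, 0, 0, 0, 0, 0.0013, 0, 0, 0, 0]' | python3 nudge.py | sed -n '2p;4p'; echo '[0, 0, 0, 0, 0, 0, 0]' | python3 nudge.py | sed -n '4p';echo '[0, 0, 0, 0, 0, 0, 0]' | python3 nudge.py | sed -n '4p'; done
```

```text
tool_pos: [0.4696, 0.157, 0.0451]
ft_force: [-0.7, 0.5, 0.1]
ft_force: [0.5, -0.5, 0.6]
ft_force: [0.6, -0.1, -0.8]
tool_pos: [0.4696, 0.157, 0.0442]
ft_force: [0.1, 0.6, -0.0]
ft_force: [0.7, -0.6, -1.1]
ft_force: [-0.6, -0.4, 0.1]
tool_pos: [0.4698, 0.1571, 0.0433]
ft_force: [1.0, -0.3, -0.8]
ft_force: [0.7, -0.2, 1.6]
ft_force: [-0.5, -0.6, 0.3]
```

Contact starts at about 0.0433, so key 4 is the latched one. One firmer tap, then a slow press to the bottom, checking the depth.

To row units: 0.001 m / 0.75 = 0.0013, 0.0005 m / 0.75 = 0.0007.

```bash
echo '[0, 0, 0.0007, 0, 0, 0, 0, 0, 0, 0.0013, 0, 0, 0, 0, 0, 0, 0.0013, 0, 0, 0, 0]' | python3 nudge.py | sed -n '2p;4p'; echo '[0, 0, 0.0013, 0, 0, 0, 0, 0, 0, 0.0027, 0, 0, 0, 0, 0, 0, 0.004, 0, 0, 0, 0, 0, 0, 0.0053, 0, 0, 0, 0, 0, 0, 0.0067, 0, 0, 0, 0, 0, 0, 0.008, 0, 0, 0, 0, 0, 0, 0.008, 0, 0, 0, 0, 0, 0, 0.008, 0, 0, 0, 0]' | python3 nudge.py; python3 st.py
```

```text
tool_pos: [0.4698, 0.1571, 0.0429]
ft_force: [-2.3, -1.2, 5.0]
time: 14.3
tool_pos: [0.4698, 0.1571, 0.038]
ee_rot: [2.402, 2.025, 0.001]
ft_force: [-4.3, -1.0, 10.6]
width: 0.0002
finger_force: 5.2
14.3 [0.4698 0.1571 0.038 ] [2.402e+00 2.025e+00 1.000e-03] [-4.25 -0.99 10.57] [-0.191  0.931  0.025]
```

To row units: 0.001 m / 0.75 = 0.0013.

```bash
echo '[0, 0, 0.0013, 0, 0, 0, 0, 0, 0, 0.0013, 0, 0, 0, 0]' | python3 nudge.py | sed -n '2p;4p'; echo '[0, 0, -0.004, 0, 0, 0, 0, 0, 0, -0.008, 0, 0, 0, 0, 0, 0, -0.0133, 0, 0, 0, 0, 0, 0, -0.0187, 0, 0, 0, 0, 0, 0, -0.0333, 0, 0, 0, 0, 0, 0, -0.06, 0, 0, 0, 0, 0, 0, -0.1133, 0, 0, 0, 0, 0, 0, -0.1733, 0, 0, 0, 0, -0.04, 0, -0.2267, 0, 0, 0, 0, -0.0667, 0, -0.2533, 0, 0, 0, 0, -0.0667, 0, -0.2533, 0, 0, 0, 0, -0.0667, 0, -0.2533, 0, 0, 0, 0]' | python3 nudge.py
python3 - <<'E'
from h import *
im,c=snap("wrist");im2=ctrl.snapshot("scene")
hsv=cv2.cvtColor(im,cv2.COLOR_RGB2HSV)
m=((hsv[:,:,1]<40)&(hsv[:,:,2]>130)).astype(np.uint8)
m=cv2.morphologyEx(m,cv2.MORPH_OPEN,np.ones((3,3)))
for q in cv2.findContours(m,0,2)[0]:
    a=cv2.contourArea(q);r=cv2.minAreaRect(q)
    if 300<a<1000 and max(r[1])<40:print(a,np.round(r[0],1),np.round(r[1],1),cast(c,[r[0]],.048).round(4))
a=cv2.resize(im[0:256,130:340],None,fx=1.8,fy=1.8,interpolation=2);b=cv2.resize(im2[170:270,160:300],(400,a.shape[0]),interpolation=2)
cv2.imwrite("pics/end.png",np.hstack([a,b])[:,:,::-1])
E
```

```text
tool_pos: [0.4699, 0.1571, 0.0379]
ft_force: [-5.7, -0.5, 14.2]
time: 15.7
tool_pos: [0.4617, 0.1078, 0.2257]
ee_rot: [2.403, 2.023, 0.002]
ft_force: [-0.6, 0.9, -0.6]
width: 0.0001
finger_force: 0.0
728.0 [253.5 124. ] [24. 31.] [[0.4689 0.1565 0.048 ]]
741.0 [253.5  87. ] [24. 31.] [[0.475  0.1915 0.048 ]]
827.5 [254.  48.] [26. 32.] [[0.4816 0.2266 0.048 ]]
666.5 [254.5  10.5] [21. 33.] [[0.4877 0.259  0.048 ]]
```

View pics/end.png

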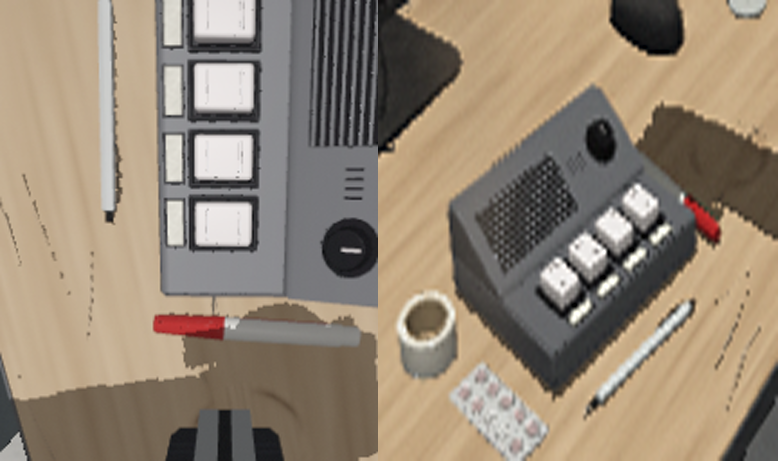

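The view shows four level caps: crop tops near (558,278), (587,252), (613,228) and (640,200) lie in one line. The spacing between keys 3 and 4 now measures 35.5 mm, up from 34.3 mm before, and the things around the intercom look undisturbed. Handing in.

```bash
python3 -c "
from workcell import ctrl
print(ctrl.close_job())"
```

```text
the job is handed in; nothing more can be done
None
```

I tapped all four keys from left to right and found the rightmost one latched. I pressed it to the bottom and let go, and in the last pictures all four keys look level and nothing around the intercom has visibly moved. The job is handed in, but no verdict came back.

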